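Pack the loose parts of an excavated bronze vessel

ROBOT

A 6-joint arm with a two-finger parallel gripper is mounted at the origin on the work surface. World frame = base frame: x ahead of the robot, y to its left, z up, the work surface at z = 0. Lengths are in m, angles in degrees, forces in N, time in s.
With the tool pointing down it reaches from about 0.25 to 0.725 m from the base axis. Payload 9.7 kg.
Tool frame: the origin (TCP) lies on the mounting face of the last link; the fingertips stand 173 mm ahead of it and the grasp point (between the pads) lies 155 mm ahead of it; z points along the fingers, y is the line along which they close (so a half turn about z gives the same grasp; the last joint's range is limited). The gripper opens to 85 mm and grips with 20 to 120 N. Pads are 22 mm wide; open, the fingers measure 114 mm over their backs; the gripper's body (76 mm by 85 mm) begins 54 mm behind the grasp point. The pads swing forward as they close: fully open they stand 13 mm farther back than shut.
Start: joints at [64.229, 4.979, 10.078, 95.1, 0, 90], TCP at [0.239, 0.495, 0.405] pointing down, gripper open.
Joint ranges: [-179.16, 179.16], [-48.56, 103.87], [-65.8, 70.77], [-126.05, 130.52], [-82.76, 87.17], [-180, 180]. Speed limits (degrees/s): [127.2, 127.2, 147.25, 180, 180, 180].

INTERFACE

Orientations are given as [roll, pitch, yaw] about the fixed x, y, z axes, in that order (R = Rz(yaw) Ry(pitch) Rx(roll)).
In Python, from workcell import bot, camera, camera_model, outline_of, pinpoint gives the robot as it stands.
- The arm moves only by the tool move_arm, never from a script. Its arguments are lists of equal length, an entry for each row: "jaw": the closure, from 0 (fully open) to 1 (shut); "delta_pos": the shift along the world's x, y, z in m, a list of three; "yaw": the turn about the world's z in rad. In form: {"jaw": [jaw, ...], "delta_pos": [[dx, dy, dz], ...], "yaw": [yaw, ...]}. A call has 1 to 10 rows; each row shifts and turns the commanded pose from where the row before left it; what a row does not reach is not made up. A row lasts 1/12 s, in which the tool goes at most 41.7 mm and 7.16 degrees, less where a joint would pass 70% of its speed; a pose out of reach is approached as far as the arm can. A call with a gripper value outside its range is refused whole. The fingers move at their own pace and stop on an object; "force" is the grip in N (left out, the last holds). Time passes only in rows, so rows that do not move let the fingers close. It gives the time, the measured TCP pose, the force, the opening and the grip force at its end, in the units of the state.
- bot.get_obs(): the state, without advancing time (a new reading comes with each control period).
- camera(name): name is "scene" or "top" or "wrist"; returns the picture (420x560x3 uint8, red, green, blue); there is no depth.
- camera_model(name): a dict with "fx", "fy", "cx", "cy" (pixels), "R" (3x3) and "t" (3): a world point X has camera coordinates R X + t. Camera axes: x right, y down, z forward; pixel columns grow to the right and rows downward; lengths in m; the calibration is good to about 2 mm. A picture is of the moment at which its call begins: read the wrist's pose just before it. camera_model takes no time and is no camera call; for the wrist camera it gives the pose at the moment of the call.
- bot.job_done(): hands the job in; it is judged then, once.
Trained networks look in the newest picture that a camera, given by its name, has taken for a name from the list of things; names that differ only in an ending like _2 or _b are one class to them, and where a whole thing is asked for, a point or a joint stands for the part that bears it (a point fixed in the world has none). Each returns a list of dicts, best first, with "confidence" (0 to 1); they miss things now and then, are a little off and sometimes report something else, mostly with a low value. They report only what shows in the picture. A call takes as long as a camera call. They do not tell look-alikes from the thing itself.
- outline_of(camera, thing): "mask" (420x560 bool, what is visible of it) and "xy" ([column, row] in pixels, amid what is visible of it).
- pinpoint(camera, thing): "xy" ([column, row] in pixels: a listed point, or the origin of a listed thing).
The state is a dict: "time": time; "q": joint angles; "qd": joint speeds; "joint_efforts": joint torques, N m; "ee_pos": TCP position; "tcp_rot": TCP orientation; "wrist_force": force on the tool from outside, world axes, zero at the start; "torque": the same for the moment, N m; "opening": finger opening in m; "grasp_force": force on a finger pad.
Only numpy, scipy, OpenCV 4.12 (cv2) and the standard library are available. Lean on these libraries where they do the work, as an engineer would, in place of code of your own. Each camera call takes 0.05 s, during which the arm holds its last target. There are 200 camera calls.

TASK

The loose parts of the bronze vessel are to be packed into the bays of the white storage tray: the long handle lengthwise in the long bay, the large ring in the large square bay, the square leg upright in the small square bay and the lid knob upright in the round bay, each flat on the floor of its bay. They are fragile, so set them down rather than dropping them. The short handle and the small ring belong to another vessel: leave them lying where they are.

Things in the scene. Friction and masses are not known exactly. Their poses are not given: they have to be found in the camera images.
- long_handle: The long handle, 96 mm long, 360 g. Bridge-shaped: a level bar along its own y axis, 16 mm wide and 16 mm deep (24 to 40 mm above the underside), on two end feet 22 mm wide (x), 14 mm long (y). Total height 40 mm. Dull grey-green bronze, upright on the table at the start; origin at the centre of its underside, z up.
- large_ring: The large ring: a short open tube its axis vertical, to be gripped across the outside, outer diameter 56 mm, inner 44 mm, height 36 mm, 290 g. Dull grey-green bronze, upright on the table at the start; origin at the centre of its underside, z up.
- leg: The leg: a square post 20 x 20 mm, 62 mm tall in all, on a square foot 38 x 38 mm and 16 mm high, sides along its own x and y, 350 g. Dull grey-green bronze, upright on the table at the start; origin at the centre of its underside, z up.
- knob: The lid knob: a round base 44 mm across and 8 mm high, a neck, and a round head 32 mm across between 23 and 40 mm above the underside, total height 44 mm, 240 g. Dull grey-green bronze, upright on the table at the start; origin at the centre of its underside, z up.
- short_handle: Look-alike, stays: the short handle, 56 mm long. Bridge-shaped: a level bar along its own y axis, 16 mm wide and 16 mm deep (24 to 40 mm above the underside), on two end feet 22 mm wide (x), 14 mm long (y). Total height 40 mm. Dull grey-green bronze, upright on the table at the start; origin at the centre of its underside, z up.
- small_ring: Look-alike, stays: the small ring, outer diameter 40 mm, inner 30 mm, height 30 mm. Dull grey-green bronze, upright on the table at the start; origin at the centre of its underside, z up.
- bay_long: The long bay, inside 50 mm (its x) by 120 mm (its y). Dark grey foam frame, walls 5 mm thick, their top 14 mm above the origin, inner floor 4 mm above it. Origin: centre of the underside, 5 mm above the table. All four bays stand in one shallow white tray (220 x 300 mm, rim 16 mm high) that lies askew; which bay is at which corner varies.
- bay_large_square: The large square bay, inside 82 x 82 mm. Dark grey foam frame, walls 5 mm thick, their top 14 mm above the origin, inner floor 4 mm above it. Origin: centre of the underside, 5 mm above the table.
- bay_small_square: The small square bay, inside 62 x 62 mm. Dark grey foam frame, walls 5 mm thick, their top 14 mm above the origin, inner floor 4 mm above it. Origin: centre of the underside, 5 mm above the table.
- bay_round: The round bay, inside 66 mm in diameter. Dark grey foam frame, walls 5 mm thick, their top 14 mm above the origin, inner floor 4 mm above it. Origin: centre of the underside, 5 mm above the table. (Bystanders: among the bronzes a vial 20 mm wide, 40 tall, and a cork; taller things only beyond x = 0.72 m and at the sides.)
There are look-alikes about, which are no part of the job. Leave any orange or yellow look-alike of the long_handle alone.

How it is judged (in metres and radians):
At the end, for the whole second after the job is handed in: Each part stands on its own bay's floor (underside 1 to 7.5 mm above bay origin), upright within 0.1 rad, off-centre in x and y at most: handle 16 across, 15 along; ring 16; leg 15; knob 14 mm; released, at rest. The short handle and small ring upright, at rest, within 20 mm of their start (x of long_handle in the frame of bay_long between -0.016 and 0.016 m and y of long_handle in the frame of bay_long between -0.015 and 0.015 m and z of long_handle in the frame of bay_long between 0.001 and 0.0075 m and angle between each of long_handle, large_ring, leg, knob, short_handle, small_ring's own z axis and vertical below 0.1 rad and linear speed of each of long_handle, large_ring, leg, knob, short_handle, small_ring below 0.02 m/s and contact force between each of long_handle, large_ring, leg, knob and the fingers below 0.05 N and x of large_ring in the frame of bay_large_square between -0.016 and 0.016 m and y of large_ring in the frame of bay_large_square between -0.016 and 0.016 m and z of large_ring in the frame of bay_large_square between 0.001 and 0.0075 m and x of leg in the frame of bay_small_square between -0.015 and 0.015 m and y of leg in the frame of bay_small_square between -0.015 and 0.015 m and z of leg in the frame of bay_small_square between 0.001 and 0.0075 m and x of knob in the frame of bay_round between -0.014 and 0.014 m and y of knob in the frame of bay_round between -0.014 and 0.014 m and z of knob in the frame of bay_round between 0.001 and 0.0075 m and distance of each of short_handle, small_ring from where it was at the start of the episode below 0.02 m); the robot touches nothing.
It fails at once if the short handle or the small ring is moved more than 20 mm (distance of any of short_handle, small_ring from where it was at the start of the episode above 0.02 m).
It fails at once if a part is dropped (falls free faster than 0.7 m/s, a drop of about 25 mm) ((linear speed of long_handle above 0.7 m/s and contact force between long_handle and the fingers below 0.02 N and contact force between long_handle and the arm below 0.02 N) or (linear speed of large_ring above 0.7 m/s and contact force between large_ring and the fingers below 0.02 N and contact force between large_ring and the arm below 0.02 N) or (linear speed of leg above 0.7 m/s and contact force between leg and the fingers below 0.02 N and contact force between leg and the arm below 0.02 N) or (linear speed of knob above 0.7 m/s and contact force between knob and the fingers below 0.02 N and contact force between knob and the arm below 0.02 N)).
It also fails if it takes over 96 s, if anything falls off the work surface, if the arm or the gripper's body presses on something with over 40 N, if the wrist force passes 120 N, or if a joint passes its speed limit or range.

## Working session

There is one attempt and no reset: what is moved stays moved. The work goes in short steps, Python scripts to look and compute and a tool call to move; the robot and the scene stay as the last step left them, time stands still between calls to the robot, and variables do not carry over. Pictures are saved under pics/ and viewed, at most 14 in all, crops included, and the job is handed in when it is done.

Besides the shell and the picture viewer there is one more tool, called by a JSON object that holds its "name" and its "arguments". move_arm: Moves the arm, as the interface text tells. Its arguments: {"type":"object","properties":{"jaw":{"type":"array"},"delta_pos":{"type":"array"},"yaw":{"type":"array"},"force":{"type":"number"}},"required":["jaw","delta_pos","yaw"]}

```bash
ls; mkdir -p pics; cat > h.py <<'E'
import numpy as np, cv2
from workcell import bot, camera, camera_model, outline_of, pinpoint
def ray(m,uv,z):
    R=np.array(m["R"]);t=np.array(m["t"])
    d=R.T@np.array([(uv[0]-m["cx"])/m["fx"],(uv[1]-m["cy"])/m["fy"],1]);c=-R.T@t
    return c+d*(z-c[2])/d[2]
def proj(m,X):
    p=np.array(m["R"])@np.array(X)+np.array(m["t"]);return np.array([m["fx"]*p[0]/p[2]+m["cx"],m["fy"]*p[1]/p[2]+m["cy"]])
E
python3 - <<'E'
from h import *
for c in ["top","scene"]:
    im=camera(c);cv2.imwrite(f"pics/{c}0.png",im[:,:,::-1]);m=camera_model(c)
    print(c,-np.array(m["R"]).T@np.array(m["t"]),m["fx"])
    if c=="top":
        for th in ["long_handle","large_ring","leg","knob","short_handle","small_ring","bay_long","bay_large_square","bay_small_square","bay_round"]:
            for r in pinpoint(c,th)[:4]: print(th,np.round(r["xy"]),round(r["confidence"],2),np.round(ray(m,r["xy"],.005 if 'bay' in th else 0),3)[:2])
print(bot.get_obs()["time"])
E
```

```text
pics
top [0.41270874 0.11786098 1.25045921] 442.0711318855832
long_handle [196. 152.] 0.7 [0.781 0.349]
long_handle [129. 218.] 0.68 [0.585 0.531]
long_handle [131. 263.] 0.61 [0.457 0.517]
long_handle [196. 217.] 0.57 [0.59 0.34]
large_ring [238. 215.] 0.62 [0.597 0.22 ]
leg [291. 220.] 0.52 [0.586 0.07 ]
knob [194. 267.] 0.49 [0.448 0.34 ]
short_handle [195. 215.] 0.47 [0.594 0.344]
short_handle [245. 278.] 0.44 [0.42  0.198]
small_ring [289. 267.] 0.45 [0.452 0.075]
bay_long [380. 206.] 0.83 [ 0.63  -0.183]
bay_large_square [379. 242.] 0.78 [ 0.525 -0.18 ]
bay_large_square [292. 217.] 0.23 [0.592 0.069]
bay_small_square [430. 244.] 0.67 [ 0.522 -0.324]
bay_round [430. 208.] 0.96 [ 0.626 -0.329]
scene [1.10548425 0.40366008 0.76213537] 384.3331796872317
0.6
```

View pics/top0.png

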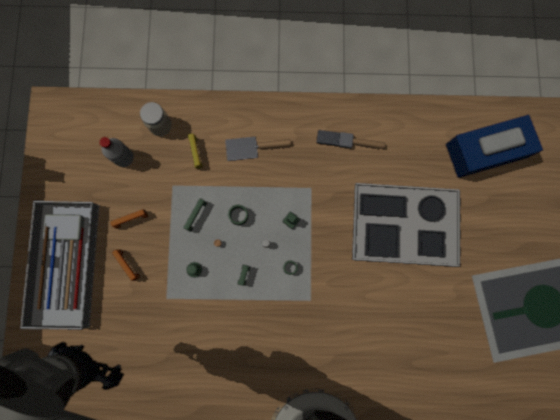

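View pics/scene0.png

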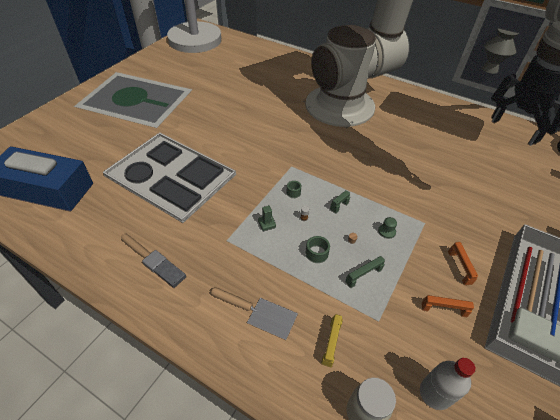

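The top view shows the bronzes on the mat:
- Handles: (196,216) and (245,276). The longer one, (196,216), is long_handle. The orange and yellow bars at (128,218), (125,264) and (195,150) are decoys.
- Rings: (238,215) and (292,268). The bigger one, (238,215), is large_ring.
- The leg is at (291,220) and the knob at (194,269).
- Bays: long (383,206), round (431,208), large square (382,241), small square (431,244).

I'll confirm these in one enlarged crop and measure poses.

```bash
python3 - <<'E'
from h import *
im=camera("top");m=camera_model("top")
cv2.imwrite("pics/crop1.png",cv2.resize(im[170:310,160:320,::-1],None,fx=4.2,fy=4.2,interpolation=cv2.INTER_CUBIC))
for th,z in dict(long_handle=.04,short_handle=.04,large_ring=.018,small_ring=.015,leg=.03,knob=.02,bay_long=.015,bay_large_square=.015,bay_small_square=.015,bay_round=.015).items():
    for r in outline_of("top",th)[:5]:
        k=r["mask"].astype(np.uint8)
        p=np.argwhere(k)[:,::-1]
        w=np.array([ray(m,q,z)[:2] for q in p],np.float32)
        (c,s,a)=cv2.minAreaRect(w)
        # long-axis direction
        ev,V=np.linalg.eigh(np.cov((w-w.mean(0)).T)); d=V[:,1]
        print(th,round(r["confidence"],2),np.round(p.mean(0)),"n",len(p),"mean",np.round(w.mean(0),3),"rect",np.round(c,3),np.round(s,3),round(a,1),"pca",round(np.degrees(np.arctan2(d[1],d[0])),1))
hsv=cv2.cvtColor(im,cv2.COLOR_RGB2HSV)
k=np.zeros(im.shape[:2],np.uint8);k[180:272,345:470]=((hsv[180:272,345:470,1]<60)&(hsv[180:272,345:470,2]>100))
w=np.array([ray(m,q,.016)[:2] for q in np.argwhere(k)[:,::-1]],np.float32);print("tray",cv2.minAreaRect(w))
o=bot.get_obs();print(o["time"],o["ee_pos"],o["tcp_rot"],o["opening"])
mw=camera_model("wrist");print("wcam",-np.array(mw["R"]).T@np.array(mw["t"]),np.round(mw["R"],2),mw["fx"])
E
```

```text
long_handle 0.84 [131. 217.] n 238 mean [0.581 0.512] rect [0.579 0.517] [0.027 0.099] 19.9 pca 111.6
long_handle 0.79 [194. 151.] n 219 mean [0.771 0.347] rect [0.772 0.347] [0.102 0.021] 14.9 pca -165.4
long_handle 0.78 [194. 214.] n 288 mean [0.592 0.34 ] rect [0.591 0.338] [0.028 0.096] 63.2 pca 153.1
long_handle 0.66 [125. 264.] n 268 mean [0.451 0.521] rect [0.451 0.519] [0.1   0.025] 36.5 pca -142.6
short_handle 0.46 [242. 275.] n 162 mean [0.427 0.202] rect [0.427 0.202] [0.022 0.056] 74.7 pca 164.8
large_ring 0.6 [237. 215.] n 167 mean [0.593 0.224] rect [0.596 0.222] [0.054 0.054] 0.9 pca -146.5
knob 0.69 [193. 269.] n 193 mean [0.442 0.339] rect [0.442 0.338] [0.038 0.041] 0.8 pca 73.1
bay_long 0.92 [382. 205.] n 1001 mean [ 0.63  -0.188] rect [ 0.631 -0.188] [0.132 0.064] 88.2 pca 87.9
bay_large_square 0.59 [381. 240.] n 1090 mean [ 0.531 -0.184] rect [ 0.531 -0.183] [0.095 0.093] 87.0 pca 126.8
bay_small_square 0.86 [431. 243.] n 704 mean [ 0.523 -0.322] rect [ 0.524 -0.323] [0.077 0.073] 88.0 pca 78.2
bay_small_square 0.37 [382. 205.] n 973 mean [ 0.63  -0.187] rect [ 0.631 -0.187] [0.132 0.062] 86.9 pca 87.2
bay_round 0.59 [431. 208.] n 562 mean [ 0.624 -0.328] rect [ 0.624 -0.328] [0.074 0.076] 19.3 pca 90.6
tray ((0.5778534412384033, -0.2549360692501068), (0.3008890450000763, 0.2186090052127838), 87.2303466796875)
1.15 [0.23912306 0.49528283 0.40468302] [-1.79999321e+02 -1.98441277e-03  1.54226482e+02] 0.08559131689268235
wcam [0.17297343 0.52742353 0.37434885] [[ 0.43  0.9  -0.  ]
 [ 0.86 -0.42  0.29]
 [ 0.26 -0.12 -0.96]] 363.4150526558467
```

View pics/crop1.png

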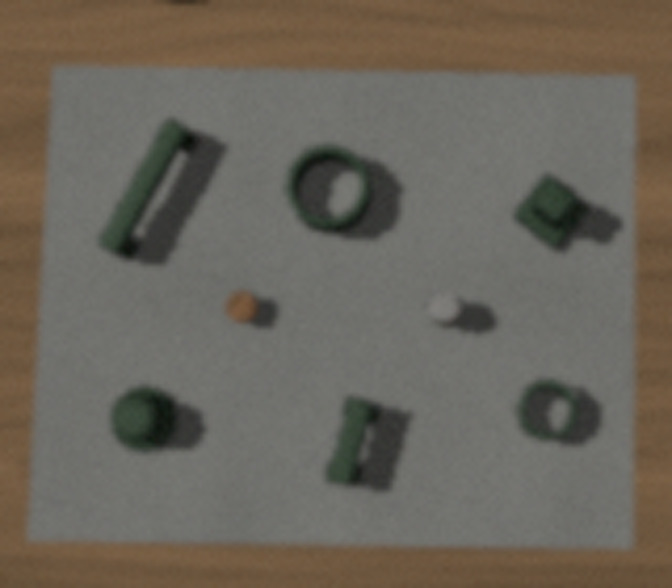

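The crop confirms it: the longer bridge (upper left) is long_handle and the bigger ring (upper middle) is large_ring. The shorter bridge (bottom middle) and the small ring (bottom right) stay. I'll hover over the mat next and refine with the wrist camera.

{"name": "move_arm", "arguments": {"jaw": [0, 0, 0, 0, 0, 0, 0, 0, 0, 0], "delta_pos": [[0.026, -0.029, 0], [0.026, -0.029, 0], [0.026, -0.029, 0], [0.026, -0.029, 0], [0.026, -0.029, 0], [0.026, -0.029, 0], [0.026, -0.029, 0], [0.026, -0.029, 0], [0.026, -0.029, 0], [0.026, -0.029, 0]], "yaw": [0, 0, 0, 0, 0, 0, 0, 0, 0, 0], "force": 40}}

```text
time: 1.98
ee_pos: [0.5, 0.2035, 0.4049]
tcp_rot: [180.0, 0.0, 154.2]
wrist_force: [-0.6, 1.2, 0.5]
opening: 0.0854
grasp_force: 0.0
```

```bash
cat > look.py <<'E'
import sys
from h import *
n=sys.argv[1];ths=sys.argv[2:]
o=bot.get_obs();m=camera_model("wrist");im=camera("wrist");cv2.imwrite(f"pics/{n}.png",im[:,:,::-1])
print(o["time"],np.round(o["ee_pos"],3),np.round(o["tcp_rot"],1),np.round(o["q"],0))
Z=dict(long_handle=.03,short_handle=.03,large_ring=.018,small_ring=.015,leg=.008,knob=.02)
for th in ths:
    z=Z.get(th,.014)
    for r in pinpoint("wrist",th)[:3]: print(th,"pin",np.round(r["xy"]),round(r["confidence"],2),np.round(ray(m,r["xy"],.005 if "bay" in th else 0)[:2],3))
    for r in outline_of("wrist",th)[:3]:
        p=np.argwhere(r["mask"])[:,::-1];w=np.array([ray(m,q,z)[:2] for q in p],np.float32)
        c,s,a=cv2.minAreaRect(w);ev,V=np.linalg.eigh(np.cov((w-w.mean(0)).T));d=V[:,1]
        print("  out",np.round(r["xy"]),round(r["confidence"],2),"n",len(p),"mean",np.round(w.mean(0),3),"rect",np.round(c,3),np.round(s,3),round(a,1),"pca",round(np.degrees(np.arctan2(d[1],d[0]))%180,1))
E
python3 look.py w1 long_handle large_ring leg knob short_handle small_ring
```

```text
1.9833 [0.5   0.204 0.405] [180.    0.  154.2] [22.  4.  9. 95.  0. 48.]
long_handle pin [434. 206.] 0.94 [0.595 0.344]
long_handle pin [487. 335.] 0.69 [0.775 0.35 ]
  out [488. 327.] 0.93 n 1100 mean [0.743 0.343] rect [0.748 0.345] [0.086 0.022] 18.3 pca 17.1
  out [446. 207.] 0.56 n 2488 mean [0.589 0.343] rect [0.589 0.339] [0.034 0.103] 63.5 pca 154.9
large_ring pin [332. 251.] 0.59 [0.595 0.225]
  out [336. 268.] 0.72 n 2004 mean [0.597 0.222] rect [0.596 0.221] [0.071 0.058] 2.2 pca 175.2
leg pin [204. 297.] 0.94 [0.583 0.07 ]
  out [198. 305.] 0.95 n 1550 mean [0.589 0.066] rect [0.593 0.064] [0.039 0.07 ] 50.6 pca 133.2
  out [  8. 332.] 0.68 n 959 mean [ 0.524 -0.149] rect [ 0.526 -0.139] [0.048 0.066] 53.4 pca 164.9
knob pin [379.  69.] 0.87 [0.443 0.34 ]
  out [380.  64.] 0.84 n 2140 mean [0.44  0.339] rect [0.441 0.339] [0.048 0.042] 64.3 pca 84.8
short_handle pin [245. 118.] 0.55 [0.428 0.204]
  out [239. 118.] 0.96 n 1365 mean [0.426 0.203] rect [0.426 0.203] [0.024 0.057] 75.8 pca 164.8
small_ring pin [144. 195.] 0.88 [0.451 0.072]
  out [444. 213.] 0.75 n 2547 mean [0.596 0.347] rect [0.597 0.343] [0.037 0.106] 64.0 pca 155.0
  out [130. 202.] 0.68 n 1277 mean [0.449 0.072] rect [0.45  0.072] [0.051 0.04 ] 89.8 pca 95.4
```

View pics/w1.png

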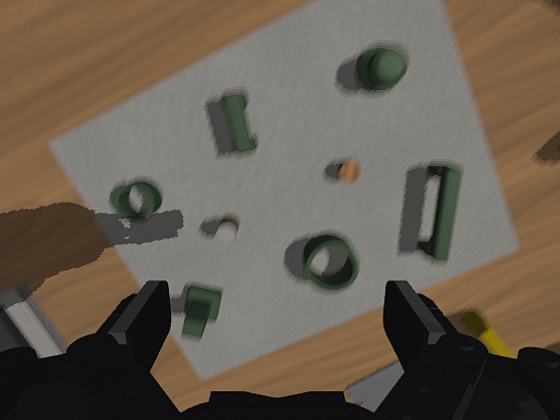

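The wrist view shows all the parts: long handle (440,212), large ring (332,262), leg (201,305), knob (381,67), short handle (239,121), small ring (136,199). The long handle is at about (0.595, 0.343), and the tool yaw already matches it.

{"name": "move_arm", "arguments": {"jaw": [0, 0, 0, 0, 0, 0, 0, 0, 0, 0], "delta_pos": [[0.019, 0.028, 0], [0.019, 0.028, 0], [0.019, 0.028, 0], [0.019, 0.028, 0], [0.019, 0.0275, 0], [0, 0, -0.03], [0, 0, -0.03], [0, 0, -0.03], [0, 0, -0.03], [0, 0, -0.03]], "yaw": [0, 0, 0, 0, 0, 0, 0, 0, 0, 0]}}

```text
time: 3.47
ee_pos: [0.5938, 0.3451, 0.253]
tcp_rot: [-180.0, -0.0, 154.3]
wrist_force: [0.6, -0.8, -0.7]
opening: 0.0851
grasp_force: 0.0
```

{"name": "move_arm", "arguments": {"jaw": [0, 0, 0, 0, 0.9, 0.9, 0.9, 0.9, 0.9, 0.9], "delta_pos": [[0, 0, -0.02], [0, 0, -0.02], [0, 0, -0.018], [0, 0, -0.01], [0, 0, 0], [0, 0, 0], [0, 0, 0], [0, 0, 0], [0, 0, 0], [0, 0, 0]], "yaw": [0, 0, 0, 0, 0, 0, 0, 0, 0, 0]}}

```text
time: 4.3
ee_pos: [0.5943, 0.3448, 0.1877]
tcp_rot: [179.9, 0.0, 154.2]
wrist_force: [0.9, 1.1, 4.2]
opening: 0.0151
grasp_force: 42.3
```

{"name": "move_arm", "arguments": {"jaw": [0.9, 0.9, 0.9, 0.9, 0.9, 0.9, 0.9, 0.9, 0.9, 0.9], "delta_pos": [[0, 0, 0.01], [0, 0, 0.025], [0, 0, 0.03], [0, 0, 0.03], [0, 0, 0.03], [0, -0.03, 0.03], [0, -0.038, 0.03], [0, -0.038, 0.015], [0, -0.038, 0], [0, -0.038, 0]], "yaw": [0, 0, 0, 0, 0, -0.08, -0.085, -0.09, -0.09, -0.09]}}

```text
time: 5.13
ee_pos: [0.5937, 0.1672, 0.3841]
tcp_rot: [179.9, 0.1, 129.1]
wrist_force: [0.4, -0.5, -2.1]
opening: 0.0154
grasp_force: 42.1
```

{"name": "move_arm", "arguments": {"jaw": [0.9, 0.9, 0.9, 0.9, 0.9, 0.9, 0.9, 0.9, 0.9, 0.9], "delta_pos": [[0, -0.038, 0], [0, -0.038, 0], [0, -0.038, 0], [0, -0.038, 0], [0, -0.038, 0], [0, -0.038, 0], [0, 0, 0], [0, 0, 0], [0, 0, 0], [0, 0, 0]], "yaw": [-0.09, -0.09, -0.09, -0.09, -0.09, -0.09, -0.09, -0.09, 0, 0]}}

```text
time: 5.97
ee_pos: [0.594, -0.0595, 0.3823]
tcp_rot: [180.0, -0.0, 88.2]
wrist_force: [0.6, -0.0, -3.1]
opening: 0.0148
grasp_force: 42.1
```

```bash
python3 look.py w2 bay_long bay_large_square bay_small_square bay_round long_handle
```

```text
5.9667 [ 0.594 -0.059  0.382] [180.   -0.   88.2] [-6. 11. 14. 93.  0. 86.]
  out [330. 265.] 0.83 n 1646 mean [ 0.644 -0.143] rect [ 0.639 -0.155] [0.07  0.049] 88.3 pca 121.7
bay_large_square pin [218. 304.] 0.56 [ 0.527 -0.183]
  out [195. 286.] 0.61 n 2919 mean [ 0.51  -0.162] rect [ 0.519 -0.169] [0.073 0.072] 88.3 pca 54.6
  out [306. 385.] 0.53 n 51 mean [ 0.616 -0.289] rect [ 0.617 -0.289] [0.011 0.008] 66.8 pca 59.7
long_handle pin [277. 269.] 0.75 [ 0.592 -0.147]
  out [277. 274.] 0.61 n 10551 mean [ 0.591 -0.147] rect [ 0.59  -0.161] [0.248 0.054] 88.3 pca 88.2
```

View pics/w2.png

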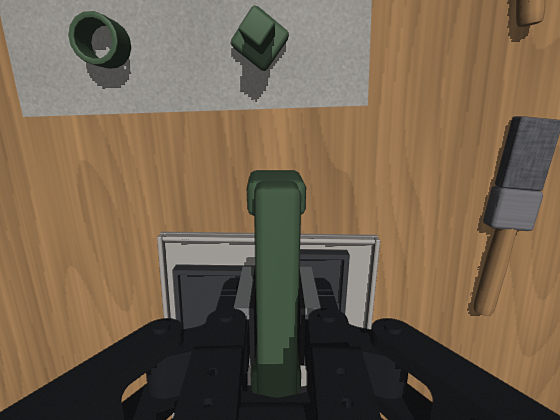

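```bash
python3 - <<'E'
from h import *
m=camera_model("wrist")
a=np.radians(88.2)
for s in (.048,.034): print("end row",proj(m,[.594+s*np.cos(a),-.0595+s*np.sin(a),.235]))
p,q=ray(m,(162,235),.016),ray(m,(378,238),.016);print("tray near edge",p,q,np.degrees(np.arctan2(*(q-p)[1::-1])))
L,B,Rr=[ray(m,x,.016) for x in ((232,40),(263,70),(288,38))]
print("leg",L,B,Rr,"centre",(L+Rr)/2,[np.degrees(np.arctan2(*(v)[1::-1]))%90 for v in (B-L,Rr-B)])
E
```

```text
end row [277.11817509 191.28130501]
end row [277.14775326 231.76309158]
tray near edge [ 0.48034136 -0.09962595  0.016     ] [ 0.6915039  -0.10959662  0.016     ] -2.703382314989805
leg [0.56048464 0.07128606 0.016     ] [0.58550538 0.04701695 0.016     ] [0.60755206 0.0712827  0.016     ] centre [0.58401835 0.07128438 0.016     ] [np.float64(45.873642268420454), np.float64(47.74324019178343)]
```

{"name": "move_arm", "arguments": {"jaw": [0.9, 0.9, 0.9, 0.9, 0.9, 0.9, 0.9, 0.9, 0.9, 0.9], "delta_pos": [[0.009, -0.032, 0], [0.009, -0.032, 0], [0.009, -0.032, 0], [0.009, -0.032, 0], [0, 0, -0.025], [0, 0, -0.025], [0, 0, -0.025], [0, 0, -0.025], [0, 0, -0.025], [0, 0, -0.02]], "yaw": [-0.015, 0, 0, 0, 0, 0, 0, 0, 0, 0]}}

```text
time: 7.35
ee_pos: [0.6297, -0.1873, 0.2347]
tcp_rot: [-179.9, -0.0, 87.2]
wrist_force: [-0.7, -0.3, -3.6]
opening: 0.0152
grasp_force: 42.1
```

{"name": "move_arm", "arguments": {"jaw": [0.9, 0.9, 0.9, 0.9, 0.9, 0.9], "delta_pos": [[0, 0, -0.012], [0, 0, -0.012], [0, 0, -0.01], [0, 0, -0.007], [0, 0, 0], [0, 0, 0]], "yaw": [0, 0, 0, 0, 0, 0]}}

```text
time: 7.85
ee_pos: [0.6304, -0.1875, 0.1969]
tcp_rot: [179.9, 0.0, 87.2]
wrist_force: [-1.0, 1.1, -0.3]
opening: 0.0154
grasp_force: 41.2
```

{"name": "move_arm", "arguments": {"jaw": [0.6, 0.5, 0.5, 0.5, 0.4, 0.2, 0, 0, 0, 0], "delta_pos": [[0, 0, 0], [0, 0, 0], [0, 0, 0.015], [0, 0, 0.03], [0, 0, 0.035], [0, 0, 0.04], [-0.006, 0.032, 0.01], [-0.006, 0.032, 0], [-0.006, 0.032, 0], [-0.006, 0.032, 0]], "yaw": [0, 0, 0, 0, 0, 0, 0.1, 0.1, 0.1, 0.1]}}

```text
time: 8.68
ee_pos: [0.6059, -0.0583, 0.3269]
tcp_rot: [179.9, 0.0, 110.4]
wrist_force: [0.2, 0.1, 0.2]
opening: 0.0853
grasp_force: 0.0
```

{"name": "move_arm", "arguments": {"jaw": [0, 0, 0, 0, 0, 0, 0, 0], "delta_pos": [[-0.006, 0.032, 0], [-0.006, 0.033, 0], [-0.005, 0.033, 0], [-0.005, 0.032, 0], [0, 0, 0], [0, 0, 0], [0, 0, -0.02], [0, 0, -0.02]], "yaw": [0.1, 0.1, 0.1, 0.1, 0.066, 0, 0, 0]}}

```text
time: 9.35
ee_pos: [0.5847, 0.0702, 0.2871]
tcp_rot: [179.8, 0.1, 136.6]
wrist_force: [-0.9, 0.3, 0.2]
opening: 0.0852
grasp_force: 0.0
```

```bash
python3 look.py w3 leg; python3 - <<'E'
from h import *
im=camera("top");m=camera_model("top")
for r in outline_of("top","long_handle")[:5]:
    p=np.argwhere(r["mask"])[:,::-1];w=np.array([ray(m,q,.049)[:2] for q in p],np.float32);print(r["xy"],cv2.minAreaRect(w))
E
```

```text
9.35 [0.585 0.07  0.287] [1.798e+02 1.000e-01 1.366e+02] [ 7.  9.  2. 82. -0. 50.]
leg pin [275. 212.] 0.84 [0.584 0.071]
  out [276. 216.] 0.69 n 3514 mean [0.586 0.07 ] rect [0.588 0.069] [0.039 0.053] 51.4 pca 137.7
  out [ 14. 335.] 0.26 n 1254 mean [ 0.518 -0.145] rect [ 0.522 -0.139] [0.044 0.041] 34.3 pca 3.6
[384.6, 203.8] ((0.6267156004905701, -0.182266965508461), (0.10013681650161743, 0.0233993511646986), 87.18486022949219)
[127.4, 217.4] ((0.5759744048118591, 0.5159891247749329), (0.02227274887263775, 0.096128448843956), 23.018281936645508)
[127.9, 267.7] ((0.4503505229949951, 0.5165137052536011), (0.09744469821453094, 0.023419402539730072), 38.088077545166016)
[196.7, 153.9] ((0.7677843570709229, 0.3446251153945923), (0.09955224394798279, 0.02144959568977356), 16.369434356689453)
```

View pics/w3.png

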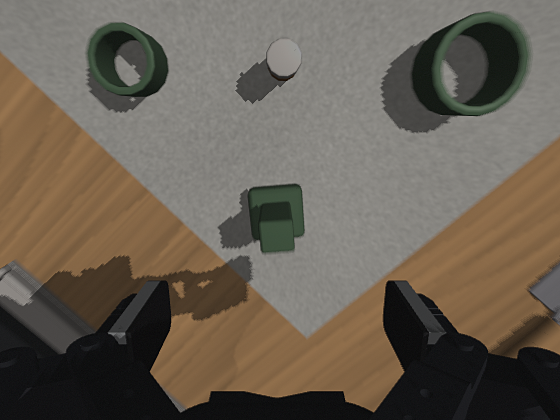

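The picture shows the leg at (276,218), centred between the open fingers and turned about 3° from them. The handle sits in its bay.

{"name": "move_arm", "arguments": {"jaw": [0, 0, 0, 0, 0.9, 0.9, 0.9, 0.9, 0.9, 0.9], "delta_pos": [[0, 0, -0.025], [0, 0, -0.025], [0, 0, -0.025], [0, 0, -0.015], [0, 0, 0], [0, 0, 0], [0, 0, 0], [0, 0, 0], [0, 0, 0], [0, 0, 0]], "yaw": [0.05, 0, 0, 0, 0, 0, 0, 0, 0, 0]}}

```text
time: 10.43
ee_pos: [0.5846, 0.0707, 0.1975]
tcp_rot: [179.9, 0.1, 139.7]
wrist_force: [1.0, 0.3, 5.1]
opening: 0.0192
grasp_force: 39.3
```

{"name": "move_arm", "arguments": {"jaw": [0.9, 0.9, 0.9, 0.9, 0.9, 0.9, 0.9, 0.9, 0.9, 0.9], "delta_pos": [[0, 0, 0.01], [0, 0, 0.03], [0, 0, 0.03], [0, 0, 0.03], [0, 0, 0.03], [-0.005, -0.0328, 0], [-0.005, -0.0328, 0], [-0.005, -0.0328, 0], [-0.005, -0.0328, 0], [-0.005, -0.0328, 0]], "yaw": [0, 0, 0, 0, 0, -0.0914, -0.0914, -0.0914, -0.0914, -0.0914]}}

```text
time: 11.27
ee_pos: [0.5584, -0.0947, 0.3263]
tcp_rot: [-180.0, -0.0, 113.3]
wrist_force: [1.5, -0.6, -3.9]
opening: 0.0195
grasp_force: 39.8
```

{"name": "move_arm", "arguments": {"jaw": [0.9, 0.9, 0.9, 0.9, 0.9, 0.9, 0.9, 0.9, 0.9, 0.9], "delta_pos": [[-0.005, -0.0328, 0], [-0.005, -0.0328, 0], [-0.005, -0.0328, 0], [-0.005, -0.0328, 0], [-0.005, -0.0328, 0], [-0.005, -0.0328, 0], [-0.005, -0.0328, 0], [0, 0, -0.02], [0, 0, -0.03], [0, 0, -0.02]], "yaw": [-0.0914, -0.0914, -0.0914, -0.0914, -0.0914, 0, 0, 0, 0, 0]}}

```text
time: 12.1
ee_pos: [0.5234, -0.3236, 0.254]
tcp_rot: [-179.9, -0.1, 87.2]
wrist_force: [-0.3, -0.1, -4.7]
opening: 0.0194
grasp_force: 39.7
```

{"name": "move_arm", "arguments": {"jaw": [0.9, 0.9, 0.9, 0.9, 0.9, 0.9, 0.9], "delta_pos": [[0, 0, -0.02], [0, 0, -0.012], [0, 0, -0.01], [0, 0, -0.005], [0, 0, -0.0035], [0, 0, 0], [0, 0, 0]], "yaw": [0, 0, 0, 0, 0, 0, 0]}}

```text
time: 12.68
ee_pos: [0.5243, -0.323, 0.2075]
tcp_rot: [179.9, 0.1, 87.3]
wrist_force: [-4.4, 2.4, 6.1]
opening: 0.0194
grasp_force: 41.1
```

{"name": "move_arm", "arguments": {"jaw": [0.6, 0.5, 0.5, 0.5, 0.5, 0.4, 0.2, 0, 0, 0], "delta_pos": [[0, 0, 0], [0, 0, 0], [0, 0, 0.015], [0, 0, 0.03], [0, 0, 0.03], [0, 0, 0.03], [0.0048, 0.0365, 0.015], [0.0048, 0.0365, 0], [0.0048, 0.0365, 0], [0.0048, 0.0365, 0]], "yaw": [0, 0, 0, 0, 0, 0, 0, 0, 0, 0]}}

```text
time: 13.52
ee_pos: [0.5435, -0.1757, 0.3263]
tcp_rot: [179.9, 0.0, 87.3]
wrist_force: [0.9, -0.1, -0.2]
opening: 0.0856
grasp_force: 0.0
```

{"name": "move_arm", "arguments": {"jaw": [0, 0, 0, 0, 0, 0, 0, 0, 0, 0], "delta_pos": [[0.0048, 0.0365, 0], [0.0048, 0.0365, 0], [0.0048, 0.0365, 0], [0.0048, 0.0365, 0], [0.0048, 0.0365, 0], [0.0048, 0.0365, 0], [0.0048, 0.0365, 0], [0.0048, 0.0365, 0], [0.0048, 0.0365, 0], [0.0048, 0.0365, 0]], "yaw": [0, 0, 0, 0, 0, 0, 0, 0, 0, 0]}}

```text
time: 14.35
ee_pos: [0.5914, 0.19, 0.326]
tcp_rot: [179.9, -0.0, 87.3]
wrist_force: [1.1, 0.1, -0.4]
opening: 0.0855
grasp_force: 0.0
```

{"name": "move_arm", "arguments": {"jaw": [0, 0, 0], "delta_pos": [[0.0048, 0.0365, 0], [0, 0, 0], [0, 0, 0]], "yaw": [0, 0, 0]}}

```text
time: 14.6
ee_pos: [0.5961, 0.2265, 0.3252]
tcp_rot: [-180.0, 0.0, 87.5]
wrist_force: [0.0, -0.6, -0.4]
opening: 0.0853
grasp_force: 0.0
```

```bash
python3 look.py w4 large_ring; python3 - <<'E'
from h import *
im=camera("top");m=camera_model("top")
cv2.imwrite("pics/t2.png",cv2.resize(im[170:290,340:480,::-1],None,fx=4,fy=4,interpolation=cv2.INTER_CUBIC))
for t in("leg","long_handle"):
  for r in pinpoint("top",t)[:4]: print(t,r["xy"],r["confidence"],ray(m,r["xy"],.009)[:2])
E
```

```text
14.6 [0.596 0.227 0.325] [-180.     0.    87.5] [ 21.  16.  14.  88.  -0. 113.]
  out [272. 233.] 0.58 n 2787 mean [0.594 0.219] rect [0.594 0.22 ] [0.064 0.058] 87.5 pca 87.1
leg [430.7, 241.7] 0.46 [ 0.52774034 -0.32524998]
long_handle [380.9, 206.1] 0.75 [ 0.62762806 -0.18611968]
long_handle [130.1, 265.9] 0.69 [0.44811935 0.51573543]
```

View pics/t2.png

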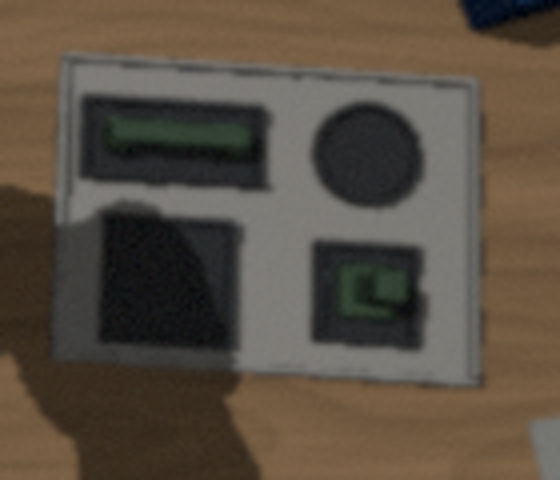

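View pics/w4.png

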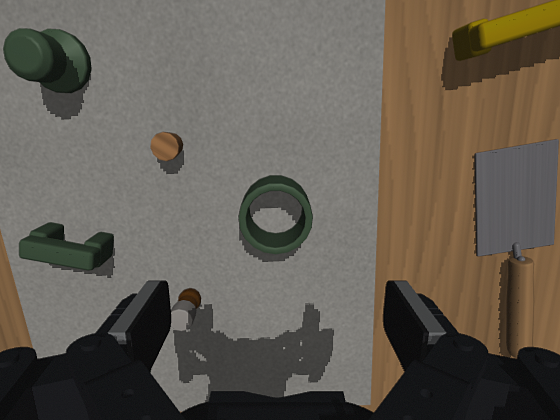

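The leg stands in the small square bay and the handle in the long bay. The large ring at (275,215) is centred under the gripper, with the neighbours clear.

{"name": "move_arm", "arguments": {"jaw": [0, 0, 0, 0, 0, 0, 0, 0, 0, 0], "delta_pos": [[-0.001, -0.004, 0], [0, 0, -0.025], [0, 0, -0.025], [0, 0, -0.025], [0, 0, -0.025], [0, 0, -0.025], [0, 0, -0.015], [0, 0, -0.008], [0, 0, 0], [0, 0, 0]], "yaw": [0, 0, 0, 0, 0, 0, 0, 0, 0, 0]}}

```text
time: 15.73
ee_pos: [0.5953, 0.2201, 0.1781]
tcp_rot: [180.0, -0.0, 87.3]
wrist_force: [-0.5, 0.7, -0.4]
opening: 0.0856
grasp_force: 0.0
```

{"name": "move_arm", "arguments": {"jaw": [0.5, 0.5, 0.5, 0.5, 0.5, 0.5], "delta_pos": [[0, 0, 0], [0, 0, 0], [0, 0, 0], [0, 0, 0], [0, 0, 0], [0, 0, 0]], "yaw": [0, 0, 0, 0, 0, 0]}}

```text
time: 16.23
ee_pos: [0.5955, 0.2207, 0.1793]
tcp_rot: [179.9, -0.1, 87.3]
wrist_force: [-1.0, -0.7, 5.9]
opening: 0.0551
grasp_force: 42.3
```

{"name": "move_arm", "arguments": {"jaw": [0.5, 0.5, 0.5, 0.5, 0.5, 0.5, 0.5, 0.5, 0.5, 0.5], "delta_pos": [[0, 0, 0.01], [0, 0, 0.025], [0, 0, 0.03], [0, 0, 0.03], [0, 0, 0.025], [-0.0056, -0.0337, 0], [-0.0056, -0.0337, 0], [-0.0056, -0.0337, 0], [-0.0056, -0.0337, 0], [-0.0056, -0.0337, 0]], "yaw": [0, 0, 0, 0, 0, 0, 0, 0, 0, 0]}}

```text
time: 17.07
ee_pos: [0.5665, 0.0507, 0.2982]
tcp_rot: [180.0, -0.0, 87.3]
wrist_force: [0.5, -0.5, -2.2]
opening: 0.0551
grasp_force: 43.6
```

{"name": "move_arm", "arguments": {"jaw": [0.5, 0.5, 0.5, 0.5, 0.5, 0.5, 0.5, 0.5, 0.5, 0.5], "delta_pos": [[-0.0056, -0.0337, 0], [-0.0056, -0.0337, 0], [-0.0056, -0.0337, 0], [-0.0056, -0.0337, 0], [-0.0056, -0.0337, 0], [-0.0056, -0.0337, 0], [-0.0056, -0.0337, 0], [0, 0, -0.02], [0, 0, -0.025], [0, 0, -0.02]], "yaw": [0, 0, 0, 0, 0, 0, 0, 0, 0, 0]}}

```text
time: 17.9
ee_pos: [0.5275, -0.1847, 0.232]
tcp_rot: [180.0, 0.0, 87.2]
wrist_force: [-0.2, 0.8, -3.5]
opening: 0.0555
grasp_force: 43.6
```

{"name": "move_arm", "arguments": {"jaw": [0.5, 0.5, 0.5, 0.5, 0.5, 0.5], "delta_pos": [[0, 0, -0.02], [0, 0, -0.012], [0, 0, -0.008], [0, 0, -0.0045], [0, 0, 0], [0, 0, 0]], "yaw": [0, 0, 0, 0, 0, 0]}}

```text
time: 18.4
ee_pos: [0.5283, -0.1839, 0.1893]
tcp_rot: [179.9, 0.0, 87.3]
wrist_force: [-3.0, 0.1, 1.5]
opening: 0.0548
grasp_force: 44.1
```

{"name": "move_arm", "arguments": {"jaw": [0.25, 0.15, 0.15, 0.15, 0.15, 0.1, 0, 0, 0, 0], "delta_pos": [[0, 0, 0], [0, 0, 0], [0, 0, 0.015], [0, 0, 0.03], [0, 0, 0.03], [0, 0, 0.03], [-0.0057, 0.035, 0.015], [-0.0057, 0.035, 0], [-0.0057, 0.035, 0], [-0.0057, 0.035, 0]], "yaw": [0, 0, 0, 0, 0, 0, 0, 0, 0, 0]}}

```text
time: 19.23
ee_pos: [0.5048, -0.0427, 0.309]
tcp_rot: [179.9, -0.0, 87.3]
wrist_force: [0.4, -0.3, -0.1]
opening: 0.0852
grasp_force: 0.0
```

{"name": "move_arm", "arguments": {"jaw": [0, 0, 0, 0, 0, 0, 0, 0, 0, 0], "delta_pos": [[-0.0057, 0.035, 0], [-0.0057, 0.035, 0], [-0.0057, 0.035, 0], [-0.0057, 0.035, 0], [-0.0057, 0.035, 0], [-0.0057, 0.035, 0], [-0.0057, 0.035, 0], [-0.0057, 0.035, 0], [-0.0057, 0.035, 0], [-0.0057, 0.035, 0]], "yaw": [0, 0, 0, 0, 0, 0, 0, 0, 0, 0]}}

```text
time: 20.07
ee_pos: [0.4475, 0.308, 0.3087]
tcp_rot: [179.9, -0.1, 87.3]
wrist_force: [0.3, -0.1, -0.1]
opening: 0.0855
grasp_force: 0.0
```

{"name": "move_arm", "arguments": {"jaw": [0, 0, 0], "delta_pos": [[-0.0057, 0.034, 0], [0, 0, 0], [0, 0, 0]], "yaw": [0, 0, 0]}}

```text
time: 20.32
ee_pos: [0.4419, 0.3417, 0.308]
tcp_rot: [180.0, -0.0, 87.5]
wrist_force: [1.8, -0.7, 0.2]
opening: 0.0854
grasp_force: 0.0
```

```bash
python3 look.py w5 knob; python3 - <<'E'
from h import *
im=camera("top");m=camera_model("top")
for t in("large_ring",):
  for r in pinpoint("top",t)[:4]: print(t,r["xy"],r["confidence"],ray(m,r["xy"],.009)[:2])
  for r in outline_of("top",t)[:4]: print(t,r["xy"],r["confidence"],ray(m,r["xy"],.027)[:2])
a=im[170:290,340:480,::-1];b=cv2.imread("pics/w5.png")
cv2.imwrite("pics/c5.png",np.hstack([cv2.resize(a,(400,343),interpolation=cv2.INTER_CUBIC),cv2.resize(b,(400,300))[np.minimum(np.arange(343),299)]]))
E
```

```text
20.3167 [0.442 0.342 0.308] [180.   -0.   87.5] [ 38.   5.  -0.  84.  -0. 130.]
knob pin [275. 210.] 0.63 [0.44  0.339]
  out [272. 214.] 0.66 n 2764 mean [0.44  0.343] rect [0.439 0.343] [0.048 0.041] 66.5 pca 86.8
large_ring [378.7, 240.9] 0.65 [ 0.52782282 -0.17766475]
large_ring [388.1, 235.9] 0.54 [ 0.5405156  -0.19999234]
```

View pics/c5.png

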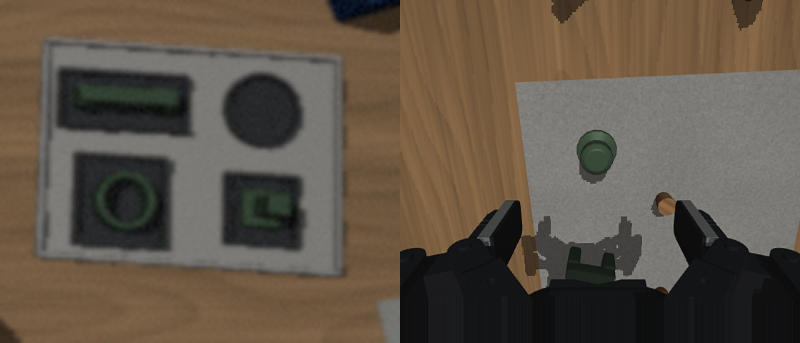

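The ring sits central in the large bay, and the knob at (596,152) in the right half is centred under the gripper.

{"name": "move_arm", "arguments": {"jaw": [0, 0, 0, 0, 0, 0, 0, 0, 0, 0], "delta_pos": [[-0.001, -0.001, 0], [0, 0, -0.025], [0, 0, -0.025], [0, 0, -0.025], [0, 0, -0.025], [0, 0, -0.015], [0, 0, -0.008], [0, 0, 0], [0, 0, 0], [0, 0, 0]], "yaw": [0, 0, 0, 0, 0, 0, 0, 0, 0, 0]}}

```text
time: 21.45
ee_pos: [0.4419, 0.3393, 0.1865]
tcp_rot: [179.9, -0.1, 87.3]
wrist_force: [-0.3, -0.0, 0.6]
opening: 0.0856
grasp_force: 0.0
```

{"name": "move_arm", "arguments": {"jaw": [0.75, 0.75, 0.75, 0.75, 0.75, 0.75], "delta_pos": [[0, 0, 0], [0, 0, 0], [0, 0, 0], [0, 0, 0], [0, 0, 0], [0, 0, 0]], "yaw": [0, 0, 0, 0, 0, 0]}}

```text
time: 21.95
ee_pos: [0.4415, 0.3392, 0.1854]
tcp_rot: [180.0, -0.0, 87.3]
wrist_force: [-1.0, -0.1, 4.2]
opening: 0.0304
grasp_force: 39.7
```

{"name": "move_arm", "arguments": {"jaw": [0.75, 0.75, 0.75, 0.75, 0.75, 0.75, 0.75, 0.75, 0.75, 0.75], "delta_pos": [[0, 0, 0.01], [0, 0, 0.025], [0, 0, 0.03], [0, 0, 0.03], [0, 0, 0.025], [0.0092, -0.0334, 0], [0.0092, -0.0334, 0], [0.0092, -0.0334, 0], [0.0092, -0.0334, 0], [0.0092, -0.0334, 0]], "yaw": [0, 0, 0, 0, 0, 0, 0, 0, 0, 0]}}

```text
time: 22.78
ee_pos: [0.4874, 0.1706, 0.3053]
tcp_rot: [-180.0, 0.0, 87.3]
wrist_force: [0.1, 0.1, -2.1]
opening: 0.0305
grasp_force: 40.2
```

{"name": "move_arm", "arguments": {"jaw": [0.75, 0.75, 0.75, 0.75, 0.75, 0.75, 0.75, 0.75, 0.75, 0.75], "delta_pos": [[0.0092, -0.0334, 0], [0.0092, -0.0334, 0], [0.0092, -0.0334, 0], [0.0092, -0.0334, 0], [0.0092, -0.0334, 0], [0.0092, -0.0334, 0], [0.0092, -0.0334, 0], [0.0092, -0.0334, 0], [0.0092, -0.0334, 0], [0.0092, -0.0334, 0]], "yaw": [0, 0, 0, 0, 0, 0, 0, 0, 0, 0]}}

```text
time: 23.62
ee_pos: [0.5794, -0.1636, 0.3052]
tcp_rot: [-180.0, -0.0, 87.3]
wrist_force: [0.3, 0.9, -2.1]
opening: 0.0305
grasp_force: 40.2
```

{"name": "move_arm", "arguments": {"jaw": [0.75, 0.75, 0.75, 0.75, 0.75, 0.75, 0.75, 0.75, 0.75, 0.75], "delta_pos": [[0.0091, -0.0333, 0], [0.0091, -0.0333, 0], [0.0091, -0.0333, 0], [0.0091, -0.0333, 0], [0.0091, -0.0333, 0], [0, 0, -0.015], [0, 0, -0.025], [0, 0, -0.025], [0, 0, 0], [0, 0, 0]], "yaw": [0, 0, 0, 0, 0, 0, 0, 0, 0, 0]}}

```text
time: 24.45
ee_pos: [0.6244, -0.3281, 0.2387]
tcp_rot: [-179.8, -0.1, 87.3]
wrist_force: [0.1, -0.1, -1.9]
opening: 0.0304
grasp_force: 40.6
```

{"name": "move_arm", "arguments": {"jaw": [0.75, 0.75, 0.75, 0.75, 0.75, 0.75, 0.75], "delta_pos": [[0, 0, -0.018], [0, 0, -0.012], [0, 0, -0.008], [0, 0, -0.004], [0, 0, -0.002], [0, 0, 0], [0, 0, 0]], "yaw": [0, 0, 0, 0, 0, 0, 0]}}

```text
time: 25.03
ee_pos: [0.6251, -0.3284, 0.1967]
tcp_rot: [180.0, 0.0, 87.3]
wrist_force: [-0.1, -0.4, -2.8]
opening: 0.0304
grasp_force: 40.6
```

Not touching yet (about 2 mm left), so I'll lower it slightly.

{"name": "move_arm", "arguments": {"jaw": [0.75, 0.75, 0.75, 0.75], "delta_pos": [[0, 0, -0.0015], [0, 0, -0.001], [0, 0, 0], [0, 0, 0]], "yaw": [0, 0, 0, 0]}}

```text
time: 25.37
ee_pos: [0.6251, -0.3285, 0.1945]
tcp_rot: [179.9, 0.0, 87.3]
wrist_force: [-0.3, 0.3, 3.6]
opening: 0.0304
grasp_force: 41.2
```

Contact made. Releasing and retreating upward, clear of the cameras' view.

{"name": "move_arm", "arguments": {"jaw": [0.6, 0.45, 0.45, 0.45, 0.45, 0.4, 0.4, 0.4, 0.4, 0.4], "delta_pos": [[0, 0, 0], [0, 0, 0], [0, 0, 0.015], [0, 0, 0.03], [0, 0, 0.03], [0, 0, 0.035], [-0.02, 0.03, 0.01], [-0.02, 0.03, 0], [-0.02, 0.03, 0], [-0.02, 0.03, 0]], "yaw": [0, 0, 0, 0, 0, 0, 0, 0, 0, 0]}}

```text
time: 26.2
ee_pos: [0.544, -0.2074, 0.3134]
tcp_rot: [180.0, 0.0, 87.3]
wrist_force: [0.4, 0.5, 0.4]
opening: 0.0513
grasp_force: 0.0
```

{"name": "move_arm", "arguments": {"jaw": [0.4, 0.4, 0.4, 0.4, 0.4, 0.4, 0.4, 0.4, 0.4, 0.4], "delta_pos": [[-0.02, 0.03, 0], [-0.02, 0.03, 0], [-0.02, 0.03, 0], [-0.02, 0.03, 0], [0, 0.03, 0], [0, 0.03, 0], [0, 0.03, 0], [0, 0, 0], [0, 0, 0], [0, 0, 0]], "yaw": [0, 0, 0, 0, 0, 0, 0, 0, 0, 0]}}

```text
time: 27.03
ee_pos: [0.4649, 0.0015, 0.3135]
tcp_rot: [180.0, 0.0, 87.3]
wrist_force: [-0.6, -1.3, -0.1]
opening: 0.0516
grasp_force: 0.0
```

```bash
python3 - <<'E'
from h import *
im=camera("top");m=camera_model("top")
for t in("knob","short_handle","small_ring","leg"):
  for r in pinpoint("top",t)[:3]: print(t,np.round(r["xy"]),round(r["confidence"],2),ray(m,r["xy"],.009)[:2])
a=im[170:290,340:480,::-1];b=im[170:310,160:320,::-1]
cv2.imwrite("pics/c6.png",np.hstack([cv2.resize(a,(400,350),interpolation=cv2.INTER_CUBIC),cv2.resize(b,(400,350))]))
E
```

```text
knob [430. 208.] 0.75 [ 0.62582887 -0.32658767]
short_handle [244. 278.] 0.62 [0.41808141 0.20025786]
small_ring [290. 264.] 0.52 [0.46090322 0.07337406]
leg [429. 244.] 0.8 [ 0.52171344 -0.31961126]
```

View pics/c6.png

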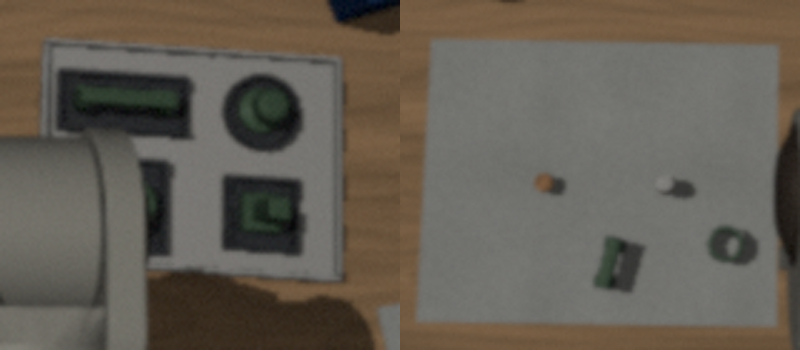

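The tray view shows the handle, knob and leg upright and centred in their bays. The ring was seen centred earlier and is now partly hidden by the arm. The short handle and small ring are untouched.

```bash
python3 -c "
from workcell import bot
print(bot.job_done())"
```

```text
the job is handed in; nothing more can be done
None
```

I packed the long handle, large ring, leg and knob in their bays and handed the job in at about 27 s of robot time; the pictures showed each part seated and the short handle and small ring unmoved, but no verdict came back.

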